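# Hang a parts bin on a drop-flap peg

### The arm

A 7-joint arm with a two-finger parallel gripper is mounted at the origin on the work surface. World frame = base frame: x ahead of the robot, y to its left, z up, the work surface at z = 0. Lengths are in m, angles in rad, forces in N, time in s.
With the tool pointing down it reaches from about 0.35 to 0.9 m from the base axis. Payload 8.1 kg.
Tool frame: the origin (TCP) lies on the mounting face of the last link; the fingertips stand 178 mm ahead of it and the grasp point (between the pads) lies 159 mm ahead of it; x points along the fingers, y is the direction in which the jaws open and shut, and the axes are right-handed (so a half turn about x gives the same grasp; the last joint's range is limited). The gripper opens to 92 mm and grips with 3 to 60 N. Pads are 19 mm wide; open, the fingers measure 130 mm over their backs; the gripper's body (75 mm by 190 mm) begins 47 mm behind the grasp point.
Start: joints at [-1.233, 0.434, 0.025, 1.573, -0.012, 1.134, -0.075], TCP at [0.267, 0.565, 0.405] pointing down, gripper open.
Joint ranges: [-2.62, 2.62], [-0.44, 2.09], [-1.27, 1.32], [0.08, 2.57], [-1.32, 4.46], [0.12, 2], [-2.74, 2.74]. Speed limits (rad/s): [2.22, 2.22, 3.01, 3.01, 3.14, 3.14, 3.14].

### API

Orientations are given as [roll, pitch, yaw] about the fixed x, y, z axes, in that order (R = Rz(yaw) Ry(pitch) Rx(roll)).
In Python, from workcell import sensors, cams, ticket, spot_in gives the robot as it stands.
- The arm moves only by the tool step_arm, never from a script. Its argument "commands" is a list of rows, each a list of 5 numbers: the shift along the world's x, y, z in cm, then the turn about the world's z in degrees, then the finger opening in cm, from 0 to 9.18. In form: [[dx, dy, dz, turn, jaw], ...]. A call has exactly 8 rows; each row shifts and turns the commanded pose from where the row before left it; what a row does not reach is not made up. A row lasts 1/12 s, in which the tool goes at most 41.7 mm and 7.16 degrees, less where a joint would pass 70% of its speed; a pose out of reach is approached as far as the arm can. A call with a gripper value outside its range is refused whole. The fingers move at their own pace and stop on an object; "squeeze" is the grip in N (left out, the last holds). Time passes only in rows, so rows that do not move let the fingers close, or fill a call up. It gives the time, the measured TCP pose, the force and the opening at its end, in the units of the state.
- sensors.sense(): the state, without advancing time (a new reading comes with each control period).
- cams.snapshot(name): name is "scene" or "side" or "wrist"; returns a dict with "frame" (400x640x3 uint8, blue, green, red), "fov_y" (degrees; the focal length in pixels is half the picture's height over the tangent of half this angle, whatever the lens; pixels are square), "cx", "cy" (the principal point, pixels), "position" and "attitude" of the camera in the world. Camera axes: x right, y up, looking along -z (the intrinsics and any distortion apply to the point x, -y, -z); pixel columns grow to the right and rows downward; lengths in m; the calibration is good to about 2 mm. A picture is of the moment at which its call begins. There is no depth.
- ticket.job_done(): hands the job in, once; it reports no verdict.
Trained networks look in the newest picture that a camera, given by its name, has taken for a name from the list of things; names that differ only in an ending like _2 or _b are one class to them, and where a whole thing is asked for, a point or a joint stands for the part that bears it (a point fixed in the world has none). Each returns a list of dicts, best first, with "score" (0 to 1); they miss things now and then, are a little off and sometimes report something else, mostly with a low value. They report only what shows in the picture. A call takes as long as a camera call.
- spot_in(label, camera): "box" ([centre column, centre row, width, height] in pixels, round what is visible of it).
The state is a dict: "time": time; "qpos": joint angles; "joint_vel": joint speeds; "tau": joint torques, N m; "tool_pos": TCP position; "eef_rot": TCP orientation; "wrist_force": force on the tool from outside, world axes, zero at the start; "torque": the same for the moment, N m; "finger_gap": opening from 0.0 (shut) to 1.0 (fully open).
Only numpy, scipy, OpenCV 4.12 (cv2) and the standard library are available. Lean on these libraries where they do the work, as an engineer would, in place of code of your own. Each camera call takes 0.05 s, during which the arm holds its last target.

### The job

Hang the blue parts bin by the eye of its steel hanger on the stand's peg: push it along the peg so that the hanger lifts the red flap and passes it, and the flap drops behind it. Then, still holding the bin, draw it back against the hanging flap with a light steady tug of about 8 N, held for half a second, to prove that the flap holds, and leave the bin hanging freely there. Never load the flap with more than 12 N or the stand with more than 20 N, and leave the other things where they lie.

Things in the scene. Friction and masses are not known exactly. Their poses are not given: they have to be found in the camera images.
- bin: The blue open plastic bin to hang, 0.16 to 0.26 kg, its weight nearly under its eye. Origin on its underside, straight below the eye. Own x runs from the grip to the hanger, z up. The box spans x -115 to +35, y -35 to +35, z 0 to 45 mm. At x = 0 stands a steel hanger plate, 8 mm thick (x), 32 mm wide (y), up to z = 113.5 mm; at x = -95 mm a yellow grip post.
- eye (a point): Centre of the eye in the bin's hanger: a square window 15 by 15 mm with its two upper corners bevelled by 5 mm at 45 degrees (so that it centres on the peg), through the plate along the bin's x, 96 mm above the bin's underside; 10 mm of plate above it.
- grip (a point): Place to grip on the bin's yellow upright post (18 mm wide in y, 26 mm long in x, up to 125 mm; nothing beside it above 45 mm): 95 mm in front (-x) of the eye, 108 mm above the underside. Pinch it from above across y, firmly (about 50 N), as the bin's weight lies some 95 mm behind it.
- stand: Peg stand, bolted down: dark base plate 190 by 150 by 12 mm, aluminium post 30 by 40 mm, 275 mm high. Origin at the table under the post's centre; own -x is the way the peg points, towards the robot. The level round steel peg, 10 mm diameter, axis at y = 0, z = 205 mm, runs from x = -15 to -108 mm. Above it a bracket arm (z 254 to 262 mm, cheeks down to 239) carries the flap.
- peg_tip (a point): The peg's free end, on its axis; its last 7 mm taper from 10 to 6 mm diameter.
- flap: Red gravity flap, about 50 g, 3 mm thick, 24 mm wide, hanging 32 mm down from its hinge. Origin on the hinge, 40 mm above the peg's axis, at x = -90 mm of the stand; own z up while it hangs, its lower edge then 8 mm above the peg's axis. It swings freely inwards, towards the post (to 1.2 rad, under 2 N); outwards only until its firm stop, set by hand, unmeasured, somewhere from 0 to 0.3 rad (0 to 8 mm at the hanger).
- caught (a point): Point on the peg's axis, at x = -85 mm of the stand: where the eye stands once the hanger is past the flap and just touches it; its stop may hold up to 8 mm further out. Going in, the flap drops only when the eye has gone some 25 mm further in than this point (x = -60 mm of the stand); 35 mm further in, the bin's rear wall meets the post.
- spare_bin: Grey open bin with yellow gear motors, 150 by 90 by 50 mm, no hanger (box from x -115 to +35 mm of its origin, on its underside). Leave alone.
- wheel_a: Small black tyre on a yellow hub, lying flat, 65 mm diameter, 26 mm thick; origin at the centre of its underside. Leave alone.
- wheel_b: As wheel_a. Leave alone.
- wheel_c: As wheel_a. Leave alone.
- meter: Orange hand multimeter lying face up, 140 by 75 by 30 mm, origin at the centre of its underside. Leave alone.
- battery_holder: Black holder with four round cells, 65 by 60 by 19 mm, origin at the centre of its underside. Leave alone.
- screwdriver: Screwdriver lying on the table, handle to its own -x. Leave alone.

How it is judged:
On the way, in this order (a step that is already met when the one before it is completed fails the run):
1. the bin's eye is on the peg and its hanger has lifted the flap by more than 0.5 rad (x of eye in the frame of stand above -0.105 m and y of eye in the frame of stand between -0.008 and 0.008 m and z of eye in the frame of stand between 0.19 and 0.212 m and angle between flap's own z axis and vertical above 0.5 rad), for 0.05 s.
2. the hanger is past the flap, and the flap hangs down again in front of it (x of eye in the frame of flap above 0.003 m and y of eye in the frame of stand between -0.008 and 0.008 m and z of eye in the frame of stand between 0.19 and 0.212 m and angle between flap's own z axis and vertical below 0.4 rad), for 0.1 s.
3. the bin is tugged back against the hanging flap with more than 5 N for 0.5 s (all of step 2 and contact force between bin and flap above 5 N), for 0.5 s.
At the end, for the whole second after the job is handed in: The bin hangs at rest by its eye on the peg, between flap and post: eye at least 3 mm behind the flap and 45 mm ahead of the stand's origin, within 8 mm of the peg's axis sideways, 190 to 212 mm high; bin tilted under 0.35 rad; flap hanging within 0.4 rad of vertical in front of the hanger (all of step 2 and x of eye in the frame of stand below -0.045 m and angle between bin's own z axis and vertical below 0.35 rad and linear speed of bin below 0.03 m/s and contact force between bin and stand above 0.5 N); the robot touches nothing.
It fails at once if the bin loads the flap with more than 12 N (contact force between bin and flap above 12 N).
It fails at once if the bin loads the stand with more than 20 N (contact force between bin and stand above 20 N).
It fails at once if the robot itself pushes on the stand or its flap with more than 20 N (contact force between the arm and stand above 20 N).
It fails at once if the fingers push on the stand or its flap with more than 20 N (contact force between the fingers and stand above 20 N).
It fails at once if a bystander is moved by more than 30 mm (distance of any of spare_bin, wheel_a, wheel_b, wheel_c, meter, battery_holder, screwdriver from where it was at the start of the episode above 0.03 m).
It also fails if it takes over 64 s, if anything falls off the work surface, if the arm or the gripper's body presses on something with over 40 N, if the wrist force passes 120 N, or if a joint passes its speed limit or range.

## Working session

There is one attempt and no reset: what is moved stays moved. The work goes in short steps, Python scripts to look and compute and a tool call to move; the robot and the scene stay as the last step left them, time stands still between calls to the robot, and variables do not carry over. Pictures are saved under pics/ and viewed, and the job is handed in when it is done.

Besides the shell and the picture viewer there is one more tool, called after "Request:" in YAML: its name, and indented under it one key for each argument. step_arm: Moves the arm, as the interface text tells. Its arguments: {"type":"object","properties":{"commands":{"type":"array","items":{"type":"array","items":{"type":"number"}}},"squeeze":{"type":"number"}},"required":["commands"]}

```bash
ls; mkdir -p pics; python3 - <<'E'
from workcell import sensors, cams, ticket, spot_in
import cv2
s=sensors.sense(); print(s)
for n in ["scene","side","wrist"]:
    c=cams.snapshot(n); cv2.imwrite(f"pics/{n}0.png",c["frame"]); print(n,{k:v for k,v in c.items() if k!="frame"})
    for l in ["bin","eye","grip","stand","peg_tip","flap","caught"]:
        print(l,[(round(d["score"],2),[round(x,1) for x in d["box"]]) for d in spot_in(l,n)[:2]])
E
```

```text
pics
{'time': 0.0, 'qpos': array([-1.23260268,  0.43524109,  0.02496129,  1.57409639, -0.01156727,
        1.1339524 , -0.07509276]), 'joint_vel': array([-1.03118287e-03,  8.89699483e-04, -4.61655703e-04,  3.85846238e-04,
        5.81877302e-05, -6.18029110e-04,  7.50107620e-04]), 'tau': array([ 1.98145462e-04, -6.67833924e+01,  9.85514224e-01, -3.14460683e+01,
       -6.03449321e-02,  4.27435257e-02,  1.52960279e-04]), 'tool_pos': array([0.26659437, 0.56504513, 0.40393363]), 'eef_rot': array([-1.46340449,  1.56924336, -1.90423622]), 'wrist_force': array([ 0.2954118 ,  0.72111142, -0.02023159]), 'torque': array([ 0.01347544, -0.03836308, -0.00183653]), 'finger_gap': 0.996175317784465}
scene {'fov_y': 46.12067146225657, 'cx': 322.13816466500214, 'cy': 196.53861204432147, 'position': array([1.48716317, 0.23181621, 1.16701176]), 'attitude': array([ 0.75060807, -0.00623459,  1.84284009])}
bin [(0.71, [423.6, 243.7, 41.1, 66.7])]
eye [(0.64, [428.2, 242.7, 37.6, 63.7])]
grip [(0.85, [423.8, 244.2, 36.6, 66.3])]
stand [(0.59, [300.0, 236.6, 59.6, 100.8]), (0.49, [191.6, 210.6, 40.1, 37.1])
[... 183 characters left out ...]
75, 'position': array([ 0.00956689, -0.81551653,  0.81993721]), 'attitude': array([ 0.98645582,  0.00910475, -0.60234924])}
bin [(0.59, [275.0, 189.1, 45.7, 45.9])]
eye [(0.62, [277.6, 192.1, 45.8, 42.3])]
grip [(0.9, [274.9, 191.2, 46.8, 46.3])]
stand [(0.78, [369.1, 210.9, 76.3, 115.5])]
peg_tip [(0.87, [367.9, 211.4, 77.6, 112.0])]
flap []
caught [(0.96, [368.1, 213.0, 78.5, 111.2]), (0.62, [382.1, 301.4, 65.0, 58.2])]
wrist {'fov_y': 71.25601855590651, 'cx': 318.9244215624832, 'cy': 195.91069679156894, 'position': array([0.19463476, 0.5986515 , 0.38463641]), 'attitude': array([-2.97434672e-01,  5.21045916e-04,  1.12991497e+00])}
bin []
eye []
grip []
stand []
peg_tip []
flap []
caught []
```

View pics/scene0.png

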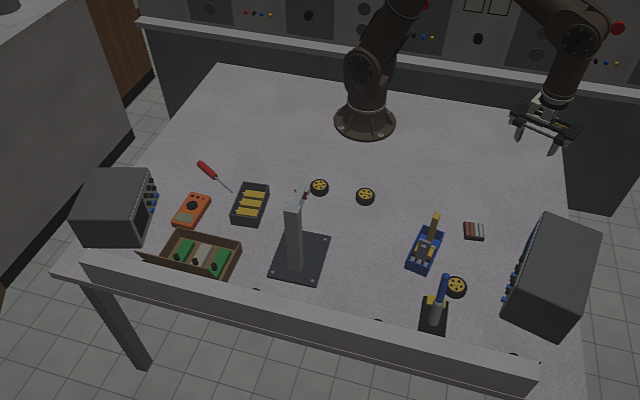

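View pics/side0.png

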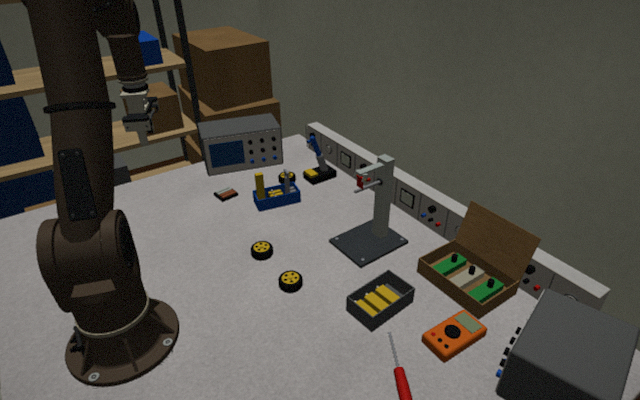

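View pics/wrist0.png

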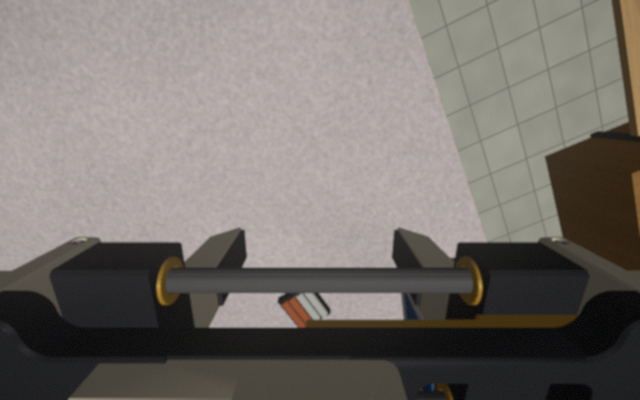

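```bash
cat > h.py <<'E'
import numpy as np, cv2
from scipy.spatial.transform import Rotation as R
from scipy.optimize import least_squares
from workcell import sensors, cams, ticket, spot_in
def snap(n,name=None):
    c=cams.snapshot(n)
    if name: cv2.imwrite(f"pics/{name}.png",c["frame"])
    return c
def cam(c):
    return dict(f=200/np.tan(np.radians(c["fov_y"])/2),cx=c["cx"],cy=c["cy"],p=np.array(c["position"]),R=R.from_euler("xyz",c["attitude"]).as_matrix())
def proj(k,P):
    q=(np.atleast_2d(P)-k["p"])@k["R"]
    return np.c_[k["cx"]+k["f"]*q[:,0]/-q[:,2], k["cy"]+k["f"]*q[:,1]/q[:,2]]
def ray(k,u,v):
    d=np.array([(u-k["cx"])/k["f"],-(v-k["cy"])/k["f"],-1.]);return k["R"]@d
def atz(k,u,v,z):
    d=ray(k,u,v);return k["p"]+d*(z-k["p"][2])/d[2]
def crop(c,u,v,w,h,s,name,pts=None):
    x0=int(u-w/2);y0=int(v-h/2)
    im=c["frame"][max(y0,0):y0+h,max(x0,0):x0+w]
    im=cv2.resize(im,None,fx=s,fy=s,interpolation=cv2.INTER_CUBIC)
    x0=max(x0,0);y0=max(y0,0)
    for i in range(0,w,10): cv2.putText(im,str(x0+i),(i*s,8),0,.3,(255,255,255),1); cv2.line(im,(i*s,10),(i*s,14),(255,255,255),1)
    for i in range(0,h,10): cv2.putText(im,str(y0+i),(0,i*s+4),0,.3,(255,255,255),1)
    if pts is not None:
        for (a,b) in pts: cv2.circle(im,(int((a-x0+.5)*s),int((b-y0+.5)*s)),2,(0,255,0),-1)
    cv2.imwrite(f"pics/{name}.png",im)
E
python3 - <<'E'
from h import *
a=snap("scene");b=snap("side")
import pickle; pickle.dump((a,b),open("s0.pkl","wb"))
crop(a,425,245,80,75,8,"c1");crop(b,275,190,80,60,9,"c2");crop(a,300,235,80,110,5,"c3");crop(b,368,212,100,120,5,"c4")
E
```

```text
(no output)
```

View pics/c1.png

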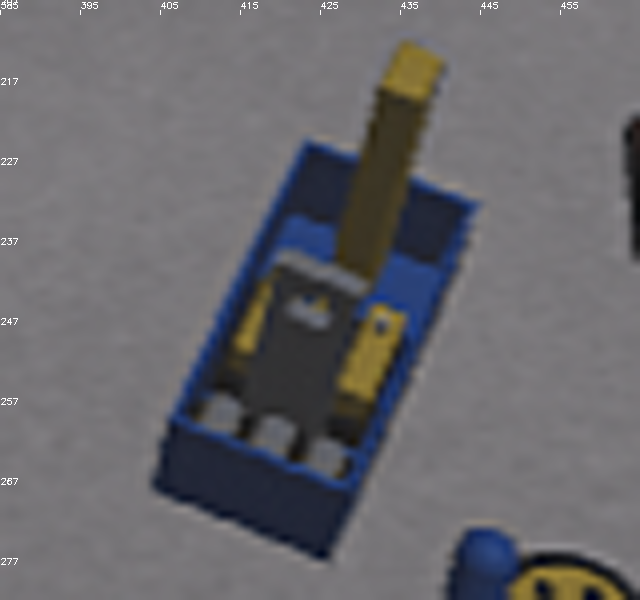

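View pics/c2.png

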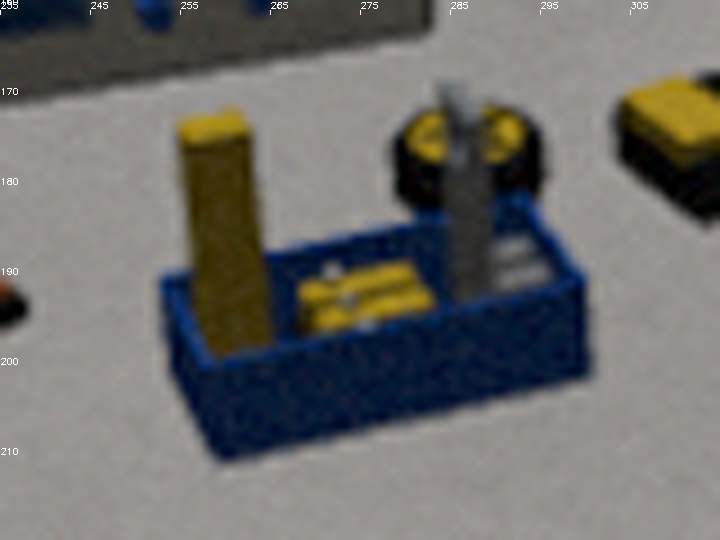

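View pics/c3.png

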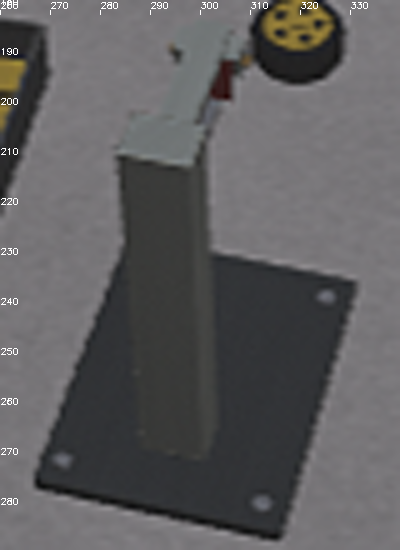

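View pics/c4.png

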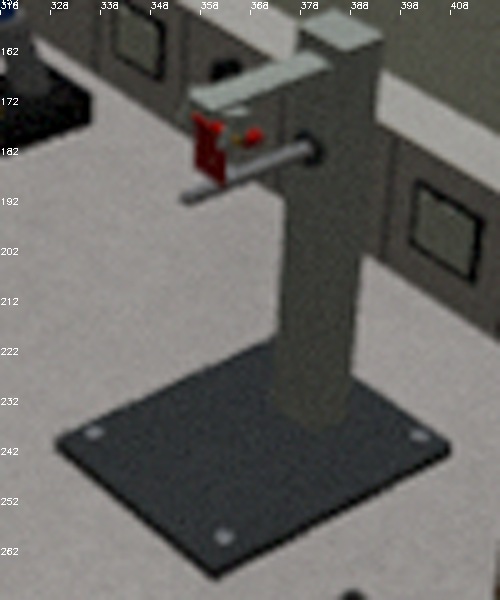

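```bash
cat > fit.py <<'E'
from h import *
import pickle
a,b=pickle.load(open("s0.pkl","rb"));A=cam(a);B=cam(b)
def g(p,x0,y0,s): return (np.array(p,float)/s+[x0-.5,y0-.5])
def rz(t): return np.array([[np.cos(t),-np.sin(t),0],[np.sin(t),np.cos(t),0],[0,0,1]])
m=.001
binobs=[(A,(305,142),(-115,-35,45)),(A,(480,205),(-115,35,45)),(A,(175,420),(35,-35,45)),(A,(350,487),(35,35,45)),(A,(155,487),(35,-35,0)),(A,(330,558),(35,35,0)),(A,(413,70),(-95,0,125)),
(B,(215,358),(-115,-35,45)),(B,(165,278),(-115,35,45)),(B,(588,275),(35,-35,45)),(B,(525,195),(35,35,45)),(B,(220,462),(-115,-35,0)),(B,(588,378),(35,-35,0)),(B,(214,128),(-95,0,125)),(A,(320,272),(0,0,113.5)),(B,(455,90),(0,0,113.5))]
def fb(p):
    r=[]
    for k,px,P in binobs:
        q=proj(k,rz(p[2])@(np.array(P)*m)+[p[0],p[1],0])[0]
        r.append(q-(g(px,385,207,8) if k is A else g(px,235,160,9)))
    return np.ravel(r)
s=least_squares(fb,[.7,.3,-.2],loss="soft_l1");print("bin",s.x);print(np.round(fb(s.x).reshape(-1,2),1).tolist())
so=[(A,(358,282),'mp',12),(A,(283,540),'pp',0),(A,(36,487),'pm',0),(B,(55,443),'mp',12),(B,(215,570),'mm',12),(B,(452,444),'pm',12),
(A,(118,155),(15,-20,275),0),(A,(192,165),(15,20,275),0),(B,(300,20),(-15,20,275),0),(B,(333,8),(15,20,275),0),(B,(383,38),(15,-20,275),0),(B,(348,52),(-15,-20,275),0),(B,(183,200),(-108,0,205),0)]
def fs(p):
    r=[]
    for k,px,P,z in so:
        if isinstance(P,str): P=((p[3]/m+95*(1 if P[0]=='p' else -1)),75*(1 if P[1]=='p' else -1),z)
        q=proj(k,rz(p[2])@(np.array(P)*m)+[p[0],p[1],0])[0]
        r.append(q-(g(px,260,180,5) if k is A else g(px,318,152,5)))
    return np.ravel(r)
t=least_squares(fs,[.8,-.1,-.2,0],loss="soft_l1");print("stand",t.x);print(np.round(fs(t.x).reshape(-1,2),1).tolist())
for n,x,P in [("grip",s.x,(-95,0,108)),("eye",s.x,(0,0,96)),("tip",t.x,(-108,0,205)),("caught",t.x,(-85,0,205))]: print(n,rz(x[2])@(np.array(P)*m)+[x[0],x[1],0])
E
python3 fit.py
```

```text
bin [ 0.62388605  0.29920633 -0.2035939 ]
[[-0.1, -0.2], [-0.1, 0.1], [-0.8, 0.3], [0.4, 1.2], [-0.3, 0.8], [0.3, 1.1], [0.0, 0.3], [-1.2, 1.4], [-1.3, 0.0], [-0.1, 1.0], [-0.0, 0.3], [-0.6, 1.0], [0.4, 0.5], [-0.4, -0.2], [0.4, 0.3], [0.5, 1.4]]
stand [ 0.74293823 -0.04968625  0.03579963 -0.04635434]
[[-0.1, -0.7], [0.1, 0.9], [-0.3, 0.9], [-1.0, -0.6], [-0.4, 0.7], [0.3, 0.2], [-0.5, 0.2], [0.0, 1.1], [-1.2, 1.0], [0.2, 0.3], [0.4, -0.4], [-0.6, 0.0], [0.1, 0.7]]
grip [0.53084816 0.31841441 0.108     ]
eye [0.62388605 0.29920633 0.096     ]
tip [ 0.63500743 -0.05355178  0.205     ]
caught [ 0.6579927  -0.05272857  0.205     ]
```

```bash
python3 - <<'E'
from h import *
s=sensors.sense();M=R.from_euler("xyz",s["eef_rot"]).as_matrix();print(M.round(3));print(np.degrees(np.arctan2(M[1,1],M[0,1])),s["tool_pos"])
E
```

```text
[[ 0.     0.427  0.904]
 [-0.     0.904 -0.427]
 [-1.     0.     0.   ]]
64.73815464793608 [0.26670712 0.5652296  0.40474597]
```

Request:
step_arm:
  commands:
    - [2.8,-2.6,0,1.7,9]
    - [2.8,-2.6,0,1.7,9]
    - [2.8,-2.6,0,1.7,9]
    - [2.8,-2.6,0,1.7,9]
    - [2.8,-2.6,0,1.7,9]
    - [2.8,-2.6,0,1.7,9]
    - [2.8,-2.6,0,1.7,9]
    - [2.8,-2.6,0,1.7,9]
  squeeze: 50

```text
time: 1.97
tool_pos: [0.4918, 0.3558, 0.405]
eef_rot: [0.968, 1.57, 0.766]
wrist_force: [0.1, 0.8, 0.2]
finger_gap: 0.977
```

Request:
step_arm:
  commands:
    - [1,-1,-0.5,0,9]
    - [1,-1,-0.5,0,9]
    - [1,-1,-0.5,0,9]
    - [1,-1,-0.5,0,9]
    - [0,0,0,0,9]
    - [0,0,0,0,9]
    - [0,0,0,0,9]
    - [0,0,0,0,9]

```text
time: 2.63
tool_pos: [0.5298, 0.3187, 0.385]
eef_rot: [1.997, 1.57, 1.795]
wrist_force: [0.2, 0.1, 0.8]
finger_gap: 0.978
```

```bash
cat > st.py <<'E'
from h import *
s=sensors.sense();M=R.from_euler("xyz",s["eef_rot"]).as_matrix();print(s["time"],"tcp",s["tool_pos"].round(4),"yaw",np.degrees(np.arctan2(M[1,1],M[0,1])).round(2),"down",M[:,0].round(3),"F",s["wrist_force"].round(2),"T",s["torque"].round(2),"gap",round(s["finger_gap"]*91.8,1))
E
python3 st.py; python3 - <<'E'
from h import *
w=snap("wrist","w1"); k=cam(w)
import pickle;pickle.dump(w,open("w1.pkl","wb"))
print(proj(k,[.531,.3184,.125]))
E
```

```text
2.6333 tcp [0.5298 0.3187 0.385 ] yaw 78.46 down [-0.     0.001 -1.   ] F [0.17 0.08 0.77] T [ 0.06 -0.03  0.09] gap 89.8
[[319.42001258 203.67809532]]
```

View pics/w1.png

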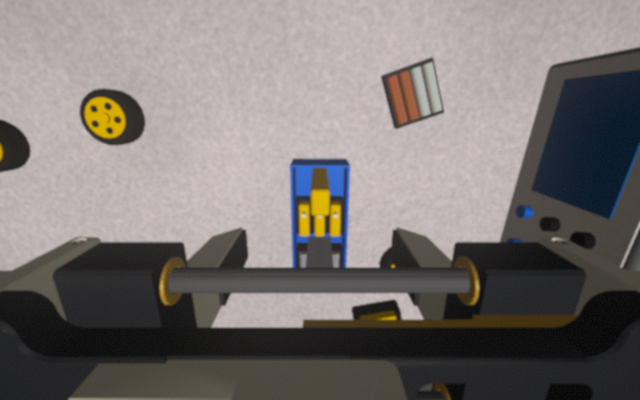

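Request:
step_arm:
  commands:
    - [0.1,0,-2.5,0,9]
    - [0,0,-2.5,0,9]
    - [0,0,-2.5,0,9]
    - [0,0,-2.5,0,9]
    - [0,0,-1.8,0,9]
    - [0,0,0,0,9]
    - [0,0,0,0,1]
    - [0,0,0,0,1]
  squeeze: 50

```text
time: 3.35
tool_pos: [0.5319, 0.318, 0.2681]
eef_rot: [0.915, 1.569, 0.712]
wrist_force: [-0.1, 1.8, 0.9]
finger_gap: 0.882
```

Request:
step_arm:
  commands:
    - [0,0,0,0,1]
    - [0,0,0,0,1]
    - [0,0,0,0,1]
    - [0,0,0,0,1]
    - [0,0,0,0,1]
    - [0,0,0,0,1]
    - [0,0,0,0,1]
    - [0,0,0,0,1]

```text
time: 4.02
tool_pos: [0.5317, 0.3172, 0.2667]
eef_rot: [-2.85, 1.571, -3.054]
wrist_force: [0.1, 0.3, 0.3]
finger_gap: 0.304
```

```bash
python3 st.py
```

```text
4.0167 tcp [0.5317 0.3172 0.2667] yaw 78.34 down [-0. -0. -1.] F [0.06 0.31 0.3 ] T [0.   0.01 0.03] gap 27.9
```

Request:
step_arm:
  commands:
    - [0,0,0,0,1]
    - [0,0,0,0,1]
    - [0,0,0,0,1]
    - [0,0,0,0,1]
    - [0,0,0,0,1]
    - [0,0,0.1,0,1]
    - [0,0,0.5,0,1]
    - [0,0,1,0,1]

```text
time: 4.68
tool_pos: [0.5312, 0.3169, 0.2821]
eef_rot: [-2.319, 1.568, -2.522]
wrist_force: [0.7, -0.1, -1.6]
finger_gap: 0.19
```

```bash
python3 st.py
```

```text
4.6833 tcp [0.5312 0.3169 0.2821] yaw 78.34 down [-0.002 -0.002 -1.   ] F [ 0.66 -0.08 -1.62] T [0.05 0.14 0.  ] gap 17.4
```

Request:
step_arm:
  commands:
    - [-0.3,0,1.5,0,1]
    - [-0.5,-0.5,1.5,0.5,1]
    - [-0.5,-1,1.5,1,1]
    - [-0.5,-1.5,1.5,1,1]
    - [-0.5,-2,1.5,1,1]
    - [0,-2.5,1,1,1]
    - [0,-2.5,0.9,1,1]
    - [0,-2.5,0,1,1]

```text
time: 5.35
tool_pos: [0.5089, 0.1913, 0.3797]
eef_rot: [0.558, 1.567, 0.469]
wrist_force: [0.1, -0.4, -0.8]
finger_gap: 0.194
```

Request:
step_arm:
  commands:
    - [0,-2.5,0,1,1]
    - [0,-2.5,0,1,1]
    - [0,-2.5,0,1,1]
    - [0,-2.5,0,1,1]
    - [0,-2.5,0,1,1]
    - [0,-2.5,0,1,1]
    - [0,-2.5,0,1,1]
    - [0,-2,0,0.2,1]

```text
time: 6.02
tool_pos: [0.5084, -0.0049, 0.3778]
eef_rot: [-0.414, 1.57, -0.379]
wrist_force: [0.6, 0.4, -1.5]
finger_gap: 0.187
```

Request:
step_arm:
  commands:
    - [0,-2,0,0,1]
    - [0,-1.5,0,0,1]
    - [0,-1,0,0,1]
    - [0,-1,0,0,1]
    - [0,0,0,0,1]
    - [0,0,0,0,1]
    - [0,0,0,0,1]
    - [0,0,0,0,1]

```text
time: 6.68
tool_pos: [0.5088, -0.0566, 0.3767]
eef_rot: [1.677, 1.57, 1.714]
wrist_force: [-0.1, 0.5, -1.2]
finger_gap: 0.192
```

```bash
python3 st.py;  python3 - <<'E'
from h import *
a=snap("scene");b=snap("side");w=snap("wrist","w2")
import pickle; pickle.dump((a,b,w),open("s1.pkl","wb"))
crop(a,310,190,100,100,6,"d1");crop(b,350,200,120,90,6,"d2")
E
```

```text
6.6833 tcp [ 0.5088 -0.0566  0.3767] yaw 92.13 down [-0.  0. -1.] F [-0.11  0.46 -1.2 ] T [ 0.05  0.11 -0.03] gap 17.7
```

View pics/d1.png

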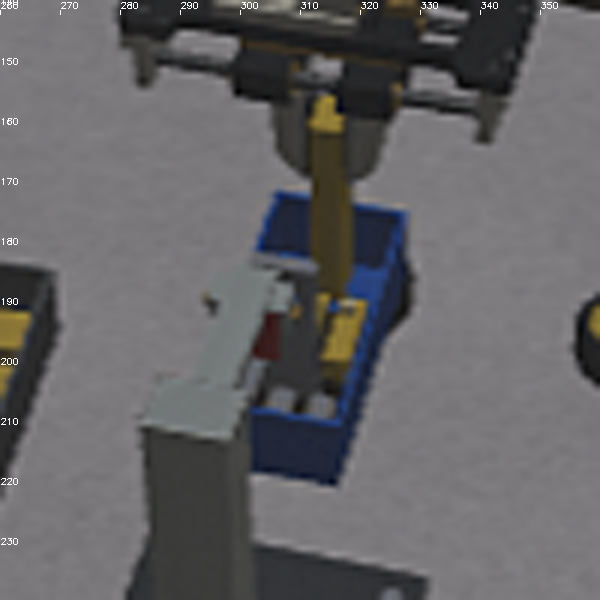

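View pics/d2.png

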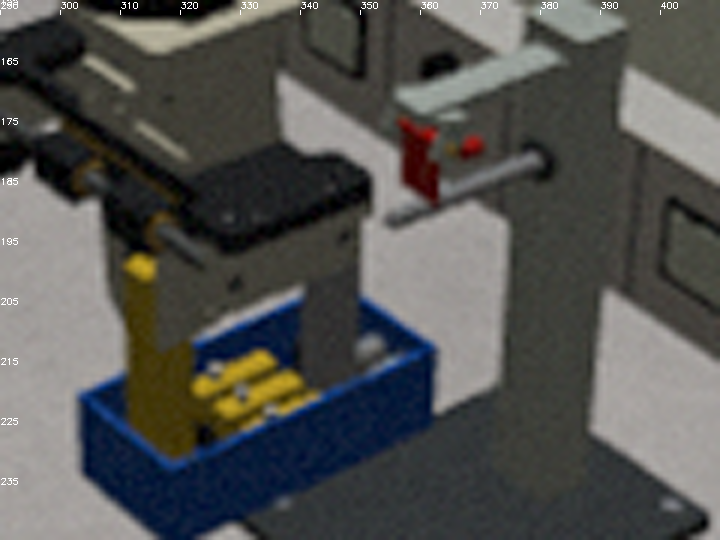

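View pics/w2.png

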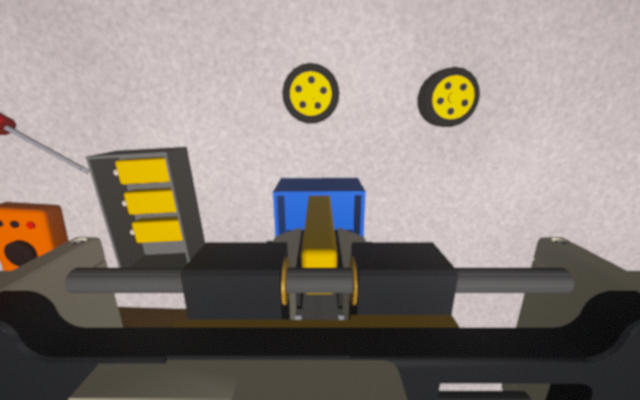

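```bash
cat > edge.py <<'E'
from h import *
import pickle
from scipy.ndimage import map_coordinates, gaussian_filter
m=.001
def avg(n,N=4):
    c=snap(n);f=c["frame"].astype(float)
    for i in range(N-1): f+=snap(n)["frame"]
    c["frame"]=f/N; return c
def pose(p): # x y z yaw pitch roll
    return R.from_euler("xyz",[p[5],p[4],p[3]]).as_matrix(), np.array(p[:3])
def seg(Rt,k,e,n=25):
    Rm,t=Rt
    a,b=np.array(e[0],float)*m,np.array(e[1],float)*m
    P=a+(b-a)*np.linspace(.04,.96,n)[:,None]
    P=P@Rm.T+t
    if len(e)>2: # cylinder radius, side sign
        d=Rm@(b-a);d/=np.linalg.norm(d)
        v=P-k["p"]; nn=np.cross(d,v);nn/=np.linalg.norm(nn,axis=1)[:,None]
        P=P+nn*e[2]*m
    return proj(k,P)
def meas(img,q,W=3.0):
    d=q[-1]-q[0];L=np.linalg.norm(d);nv=np.array([-d[1],d[0]])/L
    o=np.arange(-W-1,W+1.01,.1)
    xy=q[:,None,:]+o[None,:,None]*nv
    prof=np.stack([map_coordinates(img[...,c],[xy[...,1],xy[...,0]],order=3,mode="nearest") for c in range(3)],-1)
    # smooth along the edge
    prof=gaussian_filter(prof,(1.5,4,0))
    g=np.linalg.norm(np.gradient(prof,.1,axis=1),axis=-1)[:,10:-10]
    oo=o[10:-10]; g=g*np.exp(-(oo/W)**2*.5)
    i=g.argmax(1); w=g.max(1)
    bad=(i<2)|(i>len(oo)-3)
    return oo[i],np.where(bad,0,np.minimum(w,25)/25),nv
def fit(obs,p0,free,W=3,iters=12,extra=None,verbose=True):
    p=np.array(p0,float);free=list(free)
    for it in range(iters):
        WW=W if it<4 else max(1.5,W*.6)
        data=[]
        for k,img,e in obs(p):
            q=seg(pose(p),k,e);o,w,nv=meas(img,q,WW);data.append((q+o[:,None]*nv,w,nv))
        def res(x):
            pp=p.copy();pp[free]=x;r=[]
            for (k,img,e),(t,w,nv) in zip(obs(pp),data):
                r.append(((seg(pose(pp),k,e)-t)@nv)*w)
            return np.concatenate(r)
        p[free]=least_squares(res,p[free],loss="soft_l1",f_scale=.3).x
    out=[]
    for k,img,e in obs(p):
        q=seg(pose(p),k,e);o,w,nv=meas(img,q,2);out.append((np.median(o[w>0]) if (w>0).any() else np.nan,w.mean()))
    if verbose: print("resid med,w:",[(round(float(a),2),round(float(b),2)) for a,b in out])
    return p
def overlay(c,k,p,edges,u,v,w,h,s,name):
    pts=np.concatenate([seg(pose(p),k,e,40) for e in edges])
    crop(c,u,v,w,h,s,name,pts)
E
cat > f1.py <<'E'
from edge import *
a0,b0=pickle.load(open("s0.pkl","rb"))
A,B=cam(a0),cam(b0); ia,ib=a0["frame"].astype(float),b0["frame"].astype(float)
def sobs(p):
    o=p[6]/m; x0,x1=o-95,o+95
    return [(A,ia,e) for e in sE_A(x0,x1)]+[(B,ib,e) for e in sE_B(x0,x1)]
def sE_A(x0,x1): return [((15,-20,275),(15,20,275)),((15,-20,30),(15,-20,270)),((15,20,14),(15,20,270)),((x1,-75,0),(x1,75,0)),((x1,75,0),(x0,75,0)),((x0,-75,12),(x1,-75,12))]
def sE_B(x0,x1): return [((-15,20,130),(-15,20,270)),((15,-20,20),(15,-20,270)),((-15,-20,20),(-15,-20,275)),((-15,-20,275),(15,-20,275)),((-15,20,275),(15,20,275)),((15,20,275),(15,-20,275)),((x0,-75,0),(x0,75,0)),((x0,-75,0),(x1,-75,0)),((-104,0,205),(-70,0,205),5),((-104,0,205),(-30,0,205),-5)]
p=fit(sobs,[.743,-.0497,0,.0358,0,0,-.0463],[0,1,3,6]);print("stand",p.round(4))
p2=fit(sobs,p,[0,1,2,3,4,5,6]);print("free",p2.round(4))
pickle.dump(p,open("stand.pkl","wb"))
overlay(a0,A,p,sE_A(p[6]/m-95,p[6]/m+95),300,235,80,110,5,"e1");overlay(b0,B,p,sE_B(p[6]/m-95,p[6]/m+95),368,212,100,120,5,"e2")
i=np.hstack([cv2.imread("pics/e1.png")[:550],cv2.copyMakeBorder(cv2.imread("pics/e2.png"),0,0,0,0,0)[:550][:, :400]]);cv2.imwrite("pics/e.png",i)
E
python3 f1.py
```

```text
resid med,w: [(-0.1, 1.0), (0.2, 0.55), (-0.5, 0.33), (-0.6, 1.0), (-0.4, 1.0), (0.0, 1.0), (0.5, 0.72), (-0.2, 0.8), (0.3, 0.14), (-0.1, 1.0), (0.0, 1.0), (-0.3, 1.0), (1.2, 1.0), (-0.9, 1.0), (0.4, 1.0), (-0.4, 1.0)]
stand [ 0.7421 -0.0498  0.      0.0263  0.      0.     -0.0447]
resid med,w: [(0.1, 1.0), (0.2, 0.54), (-0.3, 0.41), (-0.3, 1.0), (-0.3, 1.0), (-0.1, 1.0), (0.1, 0.68), (0.1, 0.8), (0.0, 0.06), (0.0, 0.98), (0.1, 1.0), (0.3, 1.0), (0.4, 1.0), (-0.5, 1.0), (0.5, 1.0), (0.2, 1.0)]
free [ 0.738  -0.0497  0.0021  0.0281  0.0173  0.0089 -0.0409]
```

View pics/e.png

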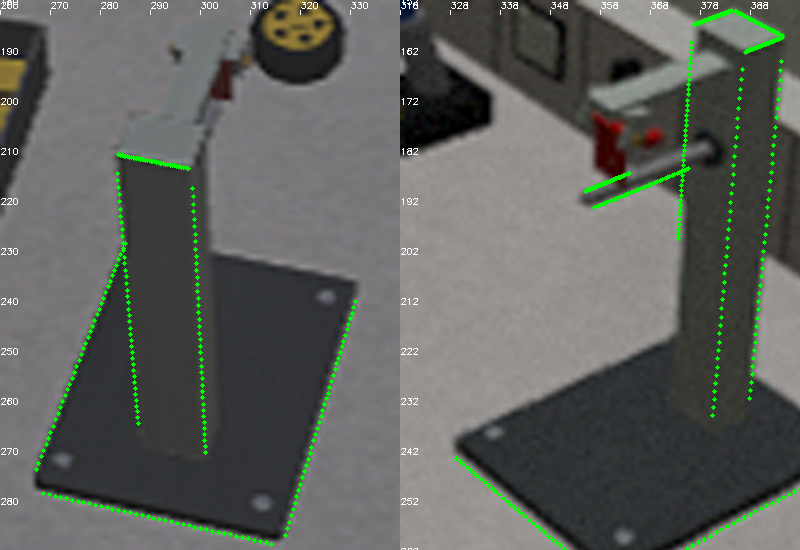

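```bash
cat > f2.py <<'E'
from edge import *
import f1base as F
E
sed '/^p=fit/,$d' f1.py > f1base.py
cat > f2.py <<'E'
from f1base import *
def cor(k,d):
    k=dict(k);k["p"]=k["p"]+d[:3];k["R"]=k["R"]@R.from_rotvec(d[3:6]).as_matrix();return k
def run(W=3,iters=14):
    p=np.array([.742,-.0498,0,.030,0,0,-.045]);dA=np.zeros(6);dB=np.zeros(6)
    fr=[0,1,3,6]
    for it in range(iters):
        WW=W if it<5 else 1.5
        o=p[6]/m;EA,EB=sE_A(o-95,o+95),sE_B(o-95,o+95)
        data=[]
        for k,img,E in((cor(A,dA),ia,EA),(cor(B,dB),ib,EB)):
            for e in E:
                q=seg(pose(p),k,e);oo,w,nv=meas(img,q,WW);data.append((q+oo[:,None]*nv,w,nv))
        def res(x):
            pp=p.copy();pp[fr]=x[:4];ka=cor(A,x[4:10]);kb=cor(B,x[10:16]);r=[];o=pp[6]/m
            for (k,e),(t,w,nv) in zip([(ka,e) for e in sE_A(o-95,o+95)]+[(kb,e) for e in sE_B(o-95,o+95)],data):
                r.append((seg(pose(pp),k,e)-t)@nv*w/.3/5)
            return np.concatenate(r+[x[4:7]/.0015,x[7:10]/.003,x[10:13]/.0015,x[13:16]/.003])
        s=least_squares(res,np.r_[p[fr],dA,dB],loss="soft_l1",x_scale=np.r_[[.01]*4,[.001]*12]);x=s.x;p[fr]=x[:4];dA=x[4:10];dB=x[10:16]
    return p,dA,dB,data
if __name__=="__main__":
    p,dA,dB,data=run();print("stand",p.round(4));print(dA.round(4),dB.round(4))
    ka,kb=cor(A,dA),cor(B,dB);o=p[6]/m;n=0
    for k,img,E in((ka,ia,sE_A(o-95,o+95)),(kb,ib,sE_B(o-95,o+95))):
        print([ (round(float(np.median(x[0][x[1]>0])),2),round(float(x[1].mean()),2)) for x in (meas(img,seg(pose(p),k,e),2) for e in E)])
    pickle.dump((p,dA,dB),open("stand.pkl","wb"))
    overlay(a0,ka,p,sE_A(o-95,o+95),300,235,80,110,5,"e1");overlay(b0,kb,p,sE_B(o-95,o+95),368,212,100,120,5,"e2")
    i=np.hstack([cv2.imread("pics/e1.png")[:550],cv2.imread("pics/e2.png")[:550][:, :400]]);cv2.imwrite("pics/e_2.png",i)
E
sed -i 's/^print.*//' f1base.py; python3 f2.py
```

```text
stand [ 0.7479 -0.046   0.      0.0243  0.      0.     -0.0447]
[ 0.0004  0.0005  0.0002 -0.0047 -0.0014 -0.0002] [-0.0004 -0.0005  0.0011  0.0007 -0.0007  0.0008]
[(0.2, 1.0), (0.15, 0.54), (-0.5, 0.34), (-0.2, 1.0), (-0.3, 1.0), (-0.2, 1.0)]
[(0.2, 0.7), (-0.3, 0.81), (-0.1, 0.07), (0.3, 1.0), (0.2, 1.0), (0.2, 1.0), (0.3, 1.0), (-0.2, 1.0), (0.6, 1.0), (0.1, 1.0)]
```

View pics/e_2.png

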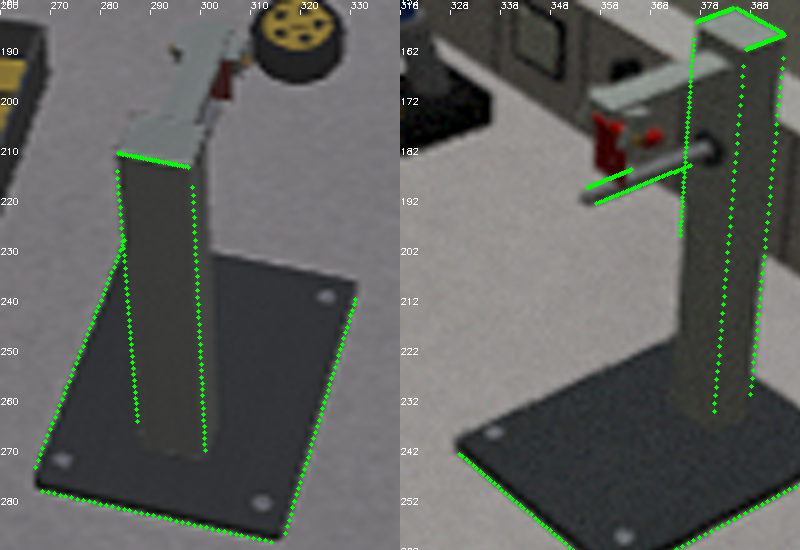

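```bash
cat > f3.py <<'E'
from f2 import *
import sys
a=avg("scene",5);b=avg("side",5);pickle.dump((a,b),open("s2.pkl","wb"))
ja,jb=a["frame"],b["frame"]
bA=[((-115,35,45),(35,35,45)),((-115,-35,45),(-115,35,45)),((35,-5,45),(35,35,45)),((35,-5,0),(35,35,0)),((35,35,5),(35,35,40)),((-82,9,60),(-82,9,90)),((-82,-9,60),(-82,-9,90)),((4,16,60),(4,16,105))]
bB=[((-115,-35,45),(35,-35,45)),((35,-35,45),(35,35,45)),((-115,-35,45),(-115,35,45)),((-115,-35,0),(35,-35,0)),((35,-35,5),(35,-35,40)),((-115,-35,5),(-115,-35,40)),((-108,9,60),(-108,9,120)),((4,-16,60),(4,-16,80))]
s=sensors.sense();yaw=np.radians(92.13-90);t=s["tool_pos"]
p0=[t[0]+.095*np.cos(yaw),t[1]+.095*np.sin(yaw),t[2]-.267,yaw,0,0]
P1,dA,dB=pickle.load(open("stand.pkl","rb"))
def rel(p,P):
    Rb,tb=pose(p);eye=Rb@np.array([0,0,.096])+tb
    Rs,ts=pose(P);return (Rs.T@(eye-ts)*1000).round(1),np.degrees(p[3]-P[3]).round(2)
for nm,ka,kb,P in (("cor",cor(A,dA),cor(B,dB),P1),("raw",A,B,np.array([.7421,-.0498,0,.0263,0,0,-.0447]))):
    obs=lambda p:[(ka,ja,e) for e in bA]+[(kb,jb,e) for e in bB]
    for fr in ([0,1,2,3],[0,1,2,3,4]):
        p=fit(obs,p0,fr,W=3);print(nm,p.round(4),"eye in stand",rel(p,P))
    if nm=="cor":
        overlay(a,ka,p,bA,310,190,100,100,4,"g1");overlay(b,kb,p,bB,350,210,120,100,4,"g2")
print("p0",np.round(p0,4))
i=np.hstack([cv2.imread("pics/g1.png")[:400],cv2.imread("pics/g2.png")[:400][:, :400]]);cv2.imwrite("pics/g.png",i)
E
python3 f3.py
```

```text
resid med,w: [(-0.85, 0.88), (-0.1, 0.82), (-0.2, 1.0), (-0.2, 1.0), (0.2, 1.0), (1.0, 1.0), (-0.1, 0.99), (0.85, 0.88), (0.2, 1.0), (-0.2, 0.88), (1.0, 1.0), (0.1, 1.0), (0.3, 1.0), (0.2, 0.1), (0.4, 0.92), (0.6, 0.92)]
cor [ 0.6079 -0.0482  0.108   0.0519  0.      0.    ] eye in stand (array([-140. ,    1.2,  204. ]), np.float64(1.58))
resid med,w: [(-0.85, 0.88), (0.0, 0.82), (-0.3, 1.0), (-0.2, 1.0), (0.2, 1.0), (1.0, 1.0), (-0.1, 0.99), (0.85, 0.88), (0.0, 1.0), (-0.2, 0.88), (0.9, 0.96), (0.2, 1.0), (0.3, 1.0), (0.2, 0.1), (0.35, 0.88), (0.6, 0.92)]
cor [ 0.6076 -0.0482  0.1079  0.0504  0.0061  0.    ] eye in stand (array([-139.7,    1.2,  203.9]), np.float64(1.5))
resid med,w: [(0.4, 0.6), (-0.1, 0.82), (-0.1, 1.0), (-0.2, 1.0), (0.8, 1.0), (1.0, 1.0), (-0.1, 0.99), (1.1, 0.84), (0.0, 1.0), (-0.1, 0.88), (0.0, 1.0), (0.2, 1.0), (0.3, 1.0), (-0.9, 0.25), (1.0, 1.0), (0.75, 0.88)]
raw [ 0.6022 -0.0535  0.1111  0.0359  0.      0.    ] eye in stand (array([-140. ,   -0. ,  207.1]), np.float64(0.55))
resid med,w: [(0.4, 0.6), (0.0, 0.82), (-0.1, 1.0), (-0.2, 1.0), (0.8, 1.0), (1.0, 1.0), (-0.1, 0.99), (1.0, 0.84), (0.0, 1.0), (0.0, 0.88), (-0.1, 1.0), (0.2, 1.0), (0.4, 1.0), (-0.9, 0.25), (1.0, 1.0), (0.75, 0.88)]
raw [ 0.6021 -0.0535  0.111   0.0363  0.0024  0.    ] eye in stand (array([-139.9,    0. ,  207. ]), np.float64(0.58))
p0 [ 0.6036 -0.0542  0.1097  0.0372  0.      0.    ][ WARN:0@21.214] global loadsave.cpp:1063 imwrite_ Unsupported depth image for selected encoder is fallbacked to CV_8U.
```

View pics/g.png

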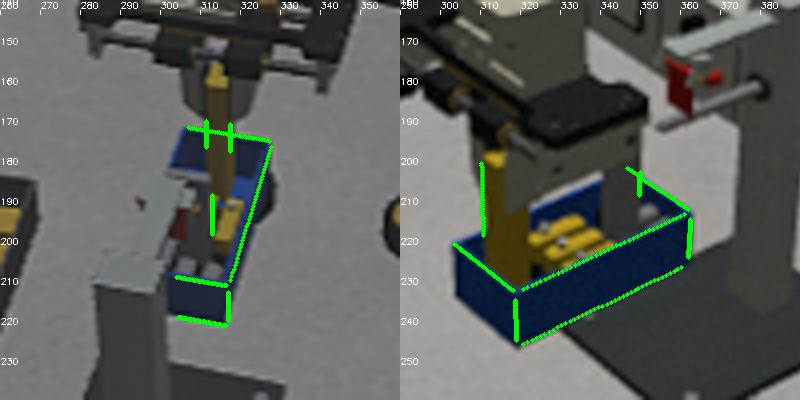

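Request:
step_arm:
  commands:
    - [0.5,0,-0.1,0,1]
    - [0.5,0,0,0,1]
    - [0.5,0,0,0,1]
    - [0.5,0,0,0,1]
    - [0.4,0,0,0,1]
    - [0,0,0,0,1]
    - [0,0,0,0,1]
    - [0,0,0,0,1]

```text
time: 8.0
tool_pos: [0.5326, -0.0578, 0.3756]
eef_rot: [3.09, 1.57, 3.125]
wrist_force: [-0.5, -0.0, -1.9]
finger_gap: 0.189
```

```bash
python3 st.py;sed -i 's/^p0=/yaw=.037;p0=/' f3.py; python3 f3.py 2>/dev/null|grep eye;  python3 - <<'E'
from h import *
import pickle
a,b=pickle.load(open("s2.pkl","rb"))
crop(a,305,190,60,60,10,"d3");crop(b,355,200,80,60,9,"d4")
E
```

```text
8.0 tcp [ 0.5326 -0.0578  0.3756] yaw 92.03 down [-0.  0. -1.] F [-0.51 -0.02 -1.9 ] T [0.08 0.14 0.04] gap 17.3
cor [ 0.6315 -0.0482  0.1076  0.0617  0.      0.    ] eye in stand (array([-116.4,    0.6,  203.6]), np.float64(2.14))
cor [ 0.631  -0.0482  0.1074  0.0627  0.0132  0.    ] eye in stand (array([-115.7,    0.6,  203.3]), np.float64(2.2))
raw [ 0.6258 -0.0539  0.1106  0.0435  0.      0.    ] eye in stand (array([-116.3,   -1.1,  206.6]), np.float64(0.98))
raw [ 0.6256 -0.0527  0.1103  0.0605  0.0146  0.    ] eye in stand (array([-1.151e+02,  2.000e-01,  2.062e+02]), np.float64(1.96))[ WARN:0@0.387] global loadsave.cpp:1063 imwrite_ Unsupported depth image for selected encoder is fallbacked to CV_8U.
```

View pics/d3.png

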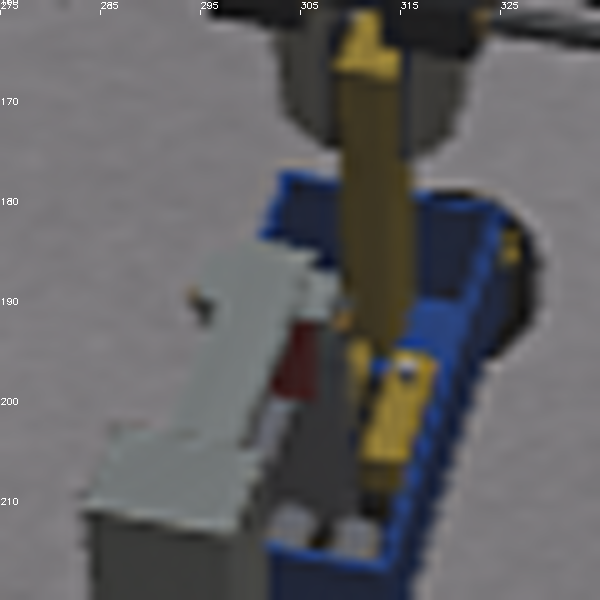

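View pics/d4.png

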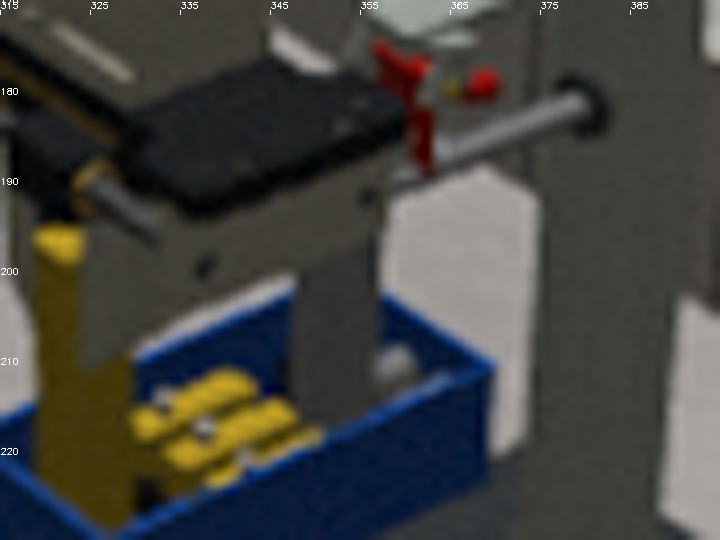

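Request:
step_arm:
  commands:
    - [0.3,0.01,0,0,1]
    - [0.3,0.01,0,0,1]
    - [0.3,0.01,0,0,1]
    - [0.3,0.01,0,0,1]
    - [0,0,0,0,1]
    - [0,0,0,0,1]
    - [0,0,0,0,1]
    - [0,0,0,0,1]

```text
time: 9.17
tool_pos: [0.5446, -0.0574, 0.3757]
eef_rot: [2.703, 1.571, 2.738]
wrist_force: [0.5, -0.8, -1.3]
finger_gap: 0.197
```

```bash
python3 st.py
```

```text
9.1667 tcp [ 0.5446 -0.0574  0.3757] yaw 92.04 down [-0.  0. -1.] F [ 0.45 -0.75 -1.26] T [ 0.03  0.16 -0.01] gap 18.1
```

Request:
step_arm:
  commands:
    - [0.2,0.01,0,0,1]
    - [0.2,0.01,0,0,1]
    - [0.2,0.01,0,0,1]
    - [0.2,0,0,0,1]
    - [0.2,0,0,0,1]
    - [0,0,0,0,1]
    - [0,0,0,0,1]
    - [0,0,0,0,1]

```text
time: 9.83
tool_pos: [0.5547, -0.0571, 0.3757]
eef_rot: [2.928, 1.571, 2.964]
wrist_force: [-0.0, -1.0, -2.1]
finger_gap: 0.195
```

```bash
python3 st.py;  python3 - <<'E'
from edge import *
a=avg("scene",3);b=avg("side",3)
crop(a,305,190,50,50,8,"d5");crop(b,365,195,50,50,8,"d6")
i=np.hstack([cv2.imread("pics/d5.png"),cv2.imread("pics/d6.png")]);cv2.imwrite("pics/d56.png",i)
E
```

```text
9.8333 tcp [ 0.5547 -0.0571  0.3757] yaw 92.04 down [-0.  0. -1.] F [-0.03 -0.97 -2.06] T [0.01 0.17 0.01] gap 17.9[ WARN:0@4.318] global loadsave.cpp:1063 imwrite_ Unsupported depth image for selected encoder is fallbacked to CV_8U.
```

View pics/d56.png

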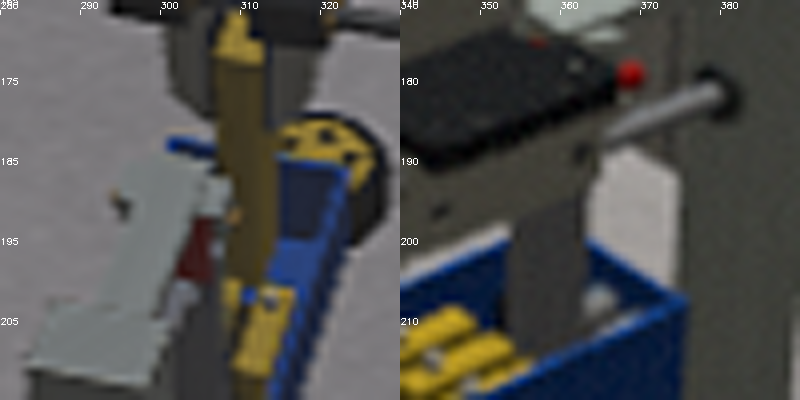

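Request:
step_arm:
  commands:
    - [0.3,0.01,0,0,1]
    - [0.3,0.01,0,0,1]
    - [0.3,0.01,0,0,1]
    - [0.3,0.01,0,0,1]
    - [0.3,0,0,0,1]
    - [0.2,0.01,0,0,1]
    - [0,0,0,0,1]
    - [0,0,0,0,1]

```text
time: 10.8
tool_pos: [0.5718, -0.0565, 0.3756]
eef_rot: [2.97, 1.571, 3.006]
wrist_force: [-0.3, 0.0, -0.9]
finger_gap: 0.195
```

```bash
python3 st.py;  python3 - <<'E'
from edge import *
a=avg("scene",3);b=avg("side",3)
crop(a,305,190,50,50,8,"d5");crop(b,365,195,50,50,8,"d6")
i=np.hstack([cv2.imread("pics/d5.png"),cv2.imread("pics/d6.png")]);cv2.imwrite("pics/d57.png",i)
E
```

```text
10.8 tcp [ 0.5718 -0.0565  0.3756] yaw 92.04 down [-0.  0. -1.] F [-0.34  0.02 -0.94] T [ 0.03  0.19 -0.  ] gap 17.9[ WARN:0@4.108] global loadsave.cpp:1063 imwrite_ Unsupported depth image for selected encoder is fallbacked to CV_8U.
```

View pics/d57.png

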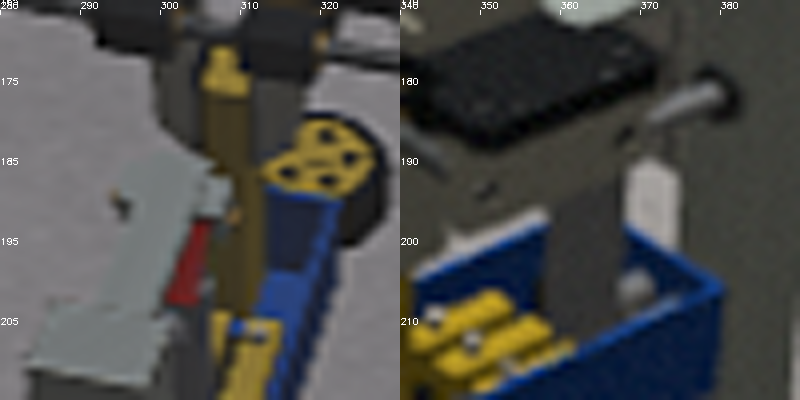

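Request:
step_arm:
  commands:
    - [0.3,0.01,0,0,1]
    - [0.3,0.01,0,0,1]
    - [0.3,0.01,0,0,1]
    - [0.3,0.01,0,0,1]
    - [0.3,0,0,0,1]
    - [0.3,0.01,0,0,1]
    - [0,0,0,0,1]
    - [0,0,0,0,1]

```text
time: 11.77
tool_pos: [0.5898, -0.056, 0.3757]
eef_rot: [2.945, 1.571, 2.98]
wrist_force: [-1.0, -0.9, -1.6]
finger_gap: 0.196
```

```bash
cat > look.py <<'E'
from edge import *
import sys
a=avg("scene",3);b=avg("side",3)
crop(a,305,190,50,50,8,"d5");crop(b,365,195,50,50,8,"d6")
i=np.hstack([cv2.imread("pics/d5.png"),cv2.imread("pics/d6.png")]);cv2.imwrite(f"pics/{sys.argv[1]}.png",i)
E
python3 st.py;  python3 look.py d58 2>/dev/null
```

```text
11.7667 tcp [ 0.5898 -0.056   0.3757] yaw 92.04 down [-0.  0. -1.] F [-1.02 -0.91 -1.59] T [0.04 0.17 0.05] gap 18.0
```

View pics/d58.png

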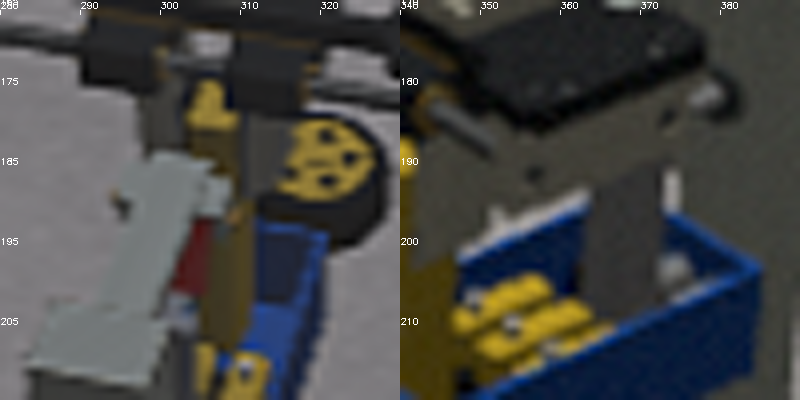

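Request:
step_arm:
  commands:
    - [0.1,0,0,0,1]
    - [0.1,0,0,0,1]
    - [0,0,0,0,1]
    - [0,0,0,0,1]
    - [0,0,0,0,1]
    - [0,0,0,0,1]
    - [0,0,0,0,1]
    - [0,0,0,0,1]

```text
time: 12.73
tool_pos: [0.5917, -0.056, 0.3757]
eef_rot: [2.015, 1.571, 2.051]
wrist_force: [0.1, -0.4, -2.1]
finger_gap: 0.193
```

```bash
python3 st.py; cat > red.py <<'E'
from edge import *
def red(f):
    f=f.astype(float);w=f[170:215,285:325];r=w[...,2]-np.maximum(w[...,0],w[...,1]);M=r>25
    y,x=np.nonzero(M);return M.sum(),x.min()+285,x.max()+285,y.min()+170,y.max()+170,w[M].mean(0).round(),x.mean()+285,y.mean()+170
if __name__=="__main__":
    a,b,_=pickle.load(open("s1.pkl","rb"));print(red(a["frame"]))
    print(red(pickle.load(open("s2.pkl","rb"))[0]["frame"]))
    print(red(avg("scene",3)["frame"]))
E
python3 red.py; python3 look.py d59 2>/dev/null
```

```text
12.7333 tcp [ 0.5917 -0.056   0.3757] yaw 92.04 down [-0.  0. -1.] F [ 0.1  -0.37 -2.08] T [ 0.05  0.13 -0.07] gap 17.7
(np.int64(15), np.int64(302), np.int64(305), np.int64(193), np.int64(199), array([28., 28., 56.]), np.float64(304.1333333333333), np.float64(196.33333333333334))
(np.int64(20), np.int64(302), np.int64(317), np.int64(192), np.int64(199), array([29., 33., 60.]), np.float64(304.8), np.float64(196.2))
(np.int64(21), np.int64(302), np.int64(312), np.int64(192), np.int64(211), array([29., 32., 60.]), np.float64(304.4761904761905), np.float64(196.9047619047619))
```

View pics/d59.png

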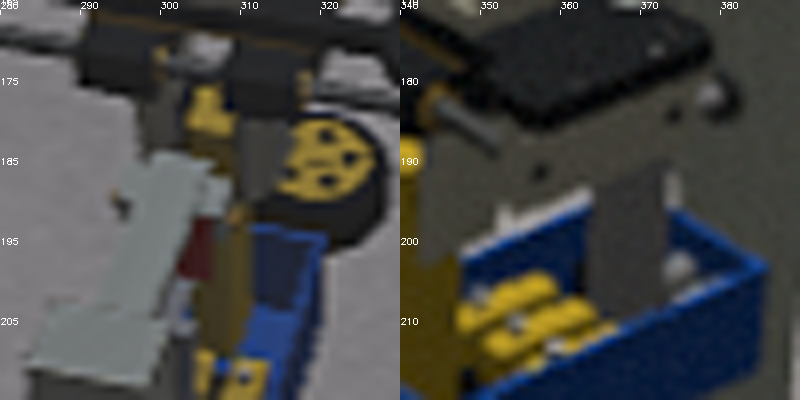

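Request:
step_arm:
  commands:
    - [-0.4,-0.01,0,0,1]
    - [-0.4,-0.01,0,0,1]
    - [-0.4,-0.01,0,0,1]
    - [-0.4,-0.01,0,0,1]
    - [-0.4,-0.01,0,0,1]
    - [-0.2,-0.01,0,0,1]
    - [-0.2,-0.01,0,0,1]
    - [0,0,0,0,1]

```text
time: 13.85
tool_pos: [0.5673, -0.0568, 0.3758]
eef_rot: [1.646, 1.571, 1.681]
wrist_force: [0.2, -0.3, -0.2]
finger_gap: 0.196
```

Request:
step_arm:
  commands:
    - [-0.05,0,0,0,1]
    - [-0.05,0,0,0,1]
    - [0,0,0,0,1]
    - [0,0,0,0,1]
    - [0,0,0,0,1]
    - [0,0,0,0,1]
    - [0,0,0,0,1]
    - [0,0,0,0,1]

```text
time: 14.52
tool_pos: [0.5667, -0.0567, 0.3757]
eef_rot: [0.484, 1.571, 0.519]
wrist_force: [-0.2, 1.1, -2.1]
finger_gap: 0.194
```

```bash
python3 st.py; python3 red.py|tail -1;python3 look.py d60 2>/dev/null
```

```text
14.5167 tcp [ 0.5667 -0.0567  0.3757] yaw 92.04 down [ 0.  0. -1.] F [-0.19  1.12 -2.07] T [0.02 0.14 0.02] gap 17.8
(np.int64(14), np.int64(303), np.int64(314), np.int64(192), np.int64(204), array([27., 33., 61.]), np.float64(305.0), np.float64(195.64285714285714))
```

View pics/d60.png

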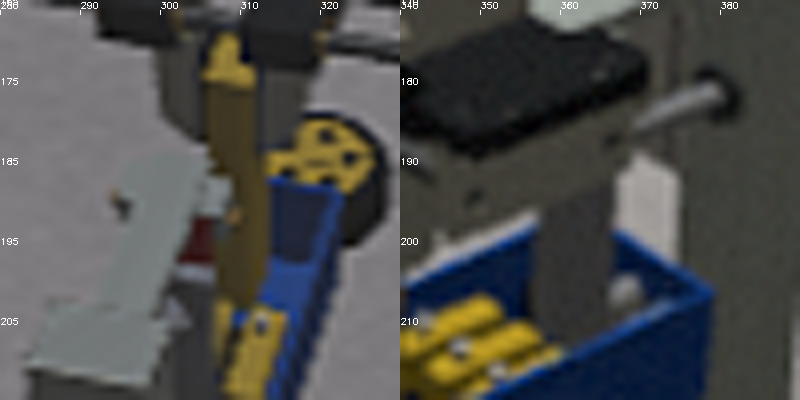

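Request:
step_arm:
  commands:
    - [-0.05,0,0,0,1]
    - [-0.05,0,0,0,1]
    - [-0.05,0,0,0,1]
    - [0,0,0,0,1]
    - [0,0,0,0,1]
    - [0,0,0,0,1]
    - [0,0,0,0,1]
    - [0,0,0,0,1]

```text
time: 15.63
tool_pos: [0.5652, -0.0568, 0.3757]
eef_rot: [0.371, 1.571, 0.406]
wrist_force: [0.9, -0.3, -2.2]
finger_gap: 0.194
```

Request:
step_arm:
  commands:
    - [-0.05,0,0,0,1]
    - [-0.05,0,0,0,1]
    - [0,0,0,0,1]
    - [0,0,0,0,1]
    - [0,0,0,0,1]
    - [0,0,0,0,1]
    - [0,0,0,0,1]
    - [0,0,0,0,1]

```text
time: 16.3
tool_pos: [0.5642, -0.0567, 0.3758]
eef_rot: [0.97, 1.571, 1.005]
wrist_force: [0.1, 0.1, -1.2]
finger_gap: 0.193
```

Request:
step_arm:
  commands:
    - [-0.05,0,0,0,1]
    - [-0.05,0,0,0,1]
    - [0,0,0,0,1]
    - [0,0,0,0,1]
    - [0,0,0,0,1]
    - [0,0,0,0,1]
    - [0,0,0,0,1]
    - [0,0,0,0,1]

```text
time: 16.97
tool_pos: [0.5632, -0.0568, 0.3757]
eef_rot: [2.039, 1.571, 2.074]
wrist_force: [-0.2, -0.4, -1.5]
finger_gap: 0.192
```

Request:
step_arm:
  commands:
    - [-0.05,0,0,0,1]
    - [0,0,0,0,1]
    - [0,0,0,0,1]
    - [0,0,0,0,1]
    - [0,0,0,0,1]
    - [0,0,0,0,1]
    - [0,0,0,0,1]
    - [0,0,0,0,1]

```text
time: 17.63
tool_pos: [0.5627, -0.0567, 0.3757]
eef_rot: [2.217, 1.571, 2.252]
wrist_force: [0.0, 0.9, -1.8]
finger_gap: 0.189
```

Request:
step_arm:
  commands:
    - [-0.05,0,0,0,1]
    - [0,0,0,0,1]
    - [0,0,0,0,1]
    - [0,0,0,0,1]
    - [0,0,0,0,1]
    - [0,0,0,0,1]
    - [0,0,0,0,1]
    - [0,0,0,0,1]

```text
time: 18.3
tool_pos: [0.5622, -0.0567, 0.3757]
eef_rot: [0.836, 1.571, 0.872]
wrist_force: [-0.2, 0.6, -0.8]
finger_gap: 0.192
```

Request:
step_arm:
  commands:
    - [-0.05,0,0,0,1]
    - [0,0,0,0,1]
    - [0,0,0,0,1]
    - [0,0,0,0,1]
    - [0,0,0,0,1]
    - [0,0,0,0,1]
    - [0,0,0,0,1]
    - [0,0,0,0,1]

```text
time: 18.97
tool_pos: [0.5617, -0.0567, 0.3757]
eef_rot: [1.635, 1.571, 1.671]
wrist_force: [0.2, -0.1, -1.7]
finger_gap: 0.193
```

Request:
step_arm:
  commands:
    - [-0.05,0,0,0,1]
    - [0,0,0,0,1]
    - [0,0,0,0,1]
    - [0,0,0,0,1]
    - [0,0,0,0,1]
    - [0,0,0,0,1]
    - [0,0,0,0,1]
    - [0,0,0,0,1]

```text
time: 19.63
tool_pos: [0.5612, -0.0567, 0.3757]
eef_rot: [1.645, 1.571, 1.681]
wrist_force: [0.0, -0.4, -2.4]
finger_gap: 0.196
```

Request:
step_arm:
  commands:
    - [-0.05,0,0,0,1]
    - [0,0,0,0,1]
    - [0,0,0,0,1]
    - [0,0,0,0,1]
    - [0,0,0,0,1]
    - [0,0,0,0,1]
    - [0,0,0,0,1]
    - [0,0,0,0,1]

```text
time: 20.3
tool_pos: [0.5607, -0.0568, 0.3758]
eef_rot: [0.619, 1.571, 0.655]
wrist_force: [-0.1, 0.1, -2.1]
finger_gap: 0.192
```

Request:
step_arm:
  commands:
    - [-0.05,0,0,0,1]
    - [0,0,0,0,1]
    - [0,0,0,0,1]
    - [0,0,0,0,1]
    - [0,0,0,0,1]
    - [0,0,0,0,1]
    - [0,0,0,0,1]
    - [0,0,0,0,1]

```text
time: 20.97
tool_pos: [0.5602, -0.0568, 0.3758]
eef_rot: [0.909, 1.571, 0.944]
wrist_force: [0.8, -0.0, -1.4]
finger_gap: 0.195
```

Request:
step_arm:
  commands:
    - [-0.05,0,0,0,1]
    - [0,0,0,0,1]
    - [0,0,0,0,1]
    - [0,0,0,0,1]
    - [0,0,0,0,1]
    - [0,0,0,0,1]
    - [0,0,0,0,1]
    - [0,0,0,0,1]

```text
time: 21.63
tool_pos: [0.5597, -0.0568, 0.3758]
eef_rot: [1.027, 1.571, 1.062]
wrist_force: [0.7, -0.2, -1.9]
finger_gap: 0.194
```

Request:
step_arm:
  commands:
    - [-0.05,0,0,0,1]
    - [0,0,0,0,1]
    - [0,0,0,0,1]
    - [0,0,0,0,1]
    - [0,0,0,0,1]
    - [0,0,0,0,1]
    - [0,0,0,0,1]
    - [0,0,0,0,1]

```text
time: 22.3
tool_pos: [0.5592, -0.0568, 0.3757]
eef_rot: [0.189, 1.571, 0.225]
wrist_force: [-0.4, -0.7, -1.6]
finger_gap: 0.194
```

Request:
step_arm:
  commands:
    - [-0.05,0,0,0,1]
    - [0,0,0,0,1]
    - [0,0,0,0,1]
    - [0,0,0,0,1]
    - [0,0,0,0,1]
    - [0,0,0,0,1]
    - [0,0,0,0,1]
    - [0,0,0,0,1]

```text
time: 22.97
tool_pos: [0.5587, -0.0568, 0.3757]
eef_rot: [0.887, 1.571, 0.923]
wrist_force: [0.2, -0.9, -1.7]
finger_gap: 0.193
```

```bash
python3 red.py|tail -1;python3 look.py d61 2>/dev/null
```

```text
(np.int64(5), np.int64(304), np.int64(316), np.int64(184), np.int64(195), array([35., 67., 93.]), np.float64(309.0), np.float64(190.0))
```

View pics/d61.png

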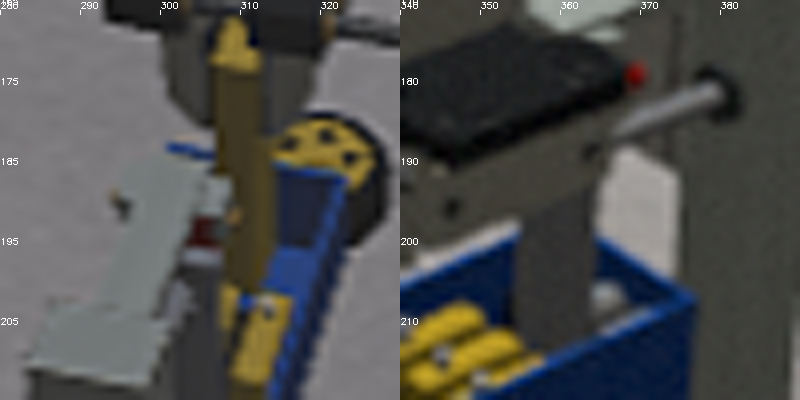

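Hanger plate is in front of the flap from this rear camera, i.e. behind the flap on the post side. Continue easing back until contact.

Request:
step_arm:
  commands:
    - [-0.05,0,0,0,1]
    - [0,0,0,0,1]
    - [0,0,0,0,1]
    - [0,0,0,0,1]
    - [0,0,0,0,1]
    - [0,0,0,0,1]
    - [0,0,0,0,1]
    - [0,0,0,0,1]

```text
time: 24.08
tool_pos: [0.5582, -0.0567, 0.3757]
eef_rot: [2.24, 1.571, 2.276]
wrist_force: [-0.1, -0.2, -1.4]
finger_gap: 0.193
```

Request:
step_arm:
  commands:
    - [-0.05,0,0,0,1]
    - [0,0,0,0,1]
    - [0,0,0,0,1]
    - [0,0,0,0,1]
    - [0,0,0,0,1]
    - [0,0,0,0,1]
    - [0,0,0,0,1]
    - [0,0,0,0,1]

```text
time: 24.75
tool_pos: [0.5578, -0.0567, 0.3758]
eef_rot: [0.073, 1.57, 0.109]
wrist_force: [3.0, -0.6, -2.6]
finger_gap: 0.198
```

Request:
step_arm:
  commands:
    - [-0.05,0,0,0,1]
    - [0,0,0,0,1]
    - [0,0,0,0,1]
    - [0,0,0,0,1]
    - [0,0,0,0,1]
    - [0,0,0,0,1]
    - [0,0,0,0,1]
    - [0,0,0,0,1]

```text
time: 25.42
tool_pos: [0.5576, -0.0567, 0.3759]
eef_rot: [-0.035, 1.57, 0.001]
wrist_force: [4.8, 0.2, -3.1]
finger_gap: 0.192
```

Request:
step_arm:
  commands:
    - [-0.05,0,0,0,1]
    - [0,0,0,0,1]
    - [0,0,0,0,1]
    - [0,0,0,0,1]
    - [0,0,0,0,1]
    - [0,0,0,0,1]
    - [0,0,0,0,1]
    - [0,0,0,0,1]

```text
time: 26.08
tool_pos: [0.5574, -0.0567, 0.3759]
eef_rot: [-0.051, 1.569, -0.016]
wrist_force: [7.8, 0.6, -3.7]
finger_gap: 0.194
```

Request:
step_arm:
  commands:
    - [0,0,0,0,1]
    - [0,0,0,0,1]
    - [0,0,0,0,1]
    - [0,0,0,0,1]
    - [0,0,0,0,1]
    - [0,0,0,0,1]
    - [0,0,0,0,1]
    - [0,0,0,0,1]

```text
time: 26.75
tool_pos: [0.5574, -0.0567, 0.3759]
eef_rot: [-0.045, 1.569, -0.01]
wrist_force: [7.4, -0.2, -5.4]
finger_gap: 0.197
```

Request:
step_arm:
  commands:
    - [0,0,0,0,1]
    - [0,0,0,0,1]
    - [0,0,0,0,1]
    - [0,0,0,0,1]
    - [0,0,0,0,1]
    - [0,0,0,0,1]
    - [0,0,0,0,1]
    - [0,0,0,0,1]

```text
time: 27.42
tool_pos: [0.5574, -0.0567, 0.3759]
eef_rot: [-0.047, 1.569, -0.011]
wrist_force: [7.4, 0.5, -4.7]
finger_gap: 0.195
```

Request:
step_arm:
  commands:
    - [0.1,0,0,0,1]
    - [0.2,0,0,0,1]
    - [0.3,0.01,0,0,1]
    - [0.3,0.01,0,0,1]
    - [0.3,0.01,0,0,1]
    - [0.3,0.01,0,0,1]
    - [0,0,-0.1,0,1]
    - [0,0,0,0,1]

```text
time: 28.08
tool_pos: [0.5721, -0.0561, 0.3747]
eef_rot: [0.368, 1.57, 0.404]
wrist_force: [1.1, 1.3, -0.8]
finger_gap: 0.194
```

Request:
step_arm:
  commands:
    - [0,0,-0.05,0,1]
    - [0,0,0,0,1]
    - [0,0,0,0,1]
    - [0,0,0,0,1]
    - [0,0,0,0,1]
    - [0,0,0,0,1]
    - [0,0,0,0,1]
    - [0,0,0,0,1]

```text
time: 28.75
tool_pos: [0.5718, -0.0562, 0.3744]
eef_rot: [0.265, 1.57, 0.3]
wrist_force: [2.3, 1.8, 1.5]
finger_gap: 0.195
```

Request:
step_arm:
  commands:
    - [0,0,-0.05,0,1]
    - [0,0,0,0,1]
    - [0,0,0,0,1]
    - [0,0,0,0,1]
    - [0,0,0,0,1]
    - [0,0,0,0,1]
    - [0,0,0,0,1]
    - [0,0,0,0,1]

```text
time: 29.42
tool_pos: [0.5718, -0.0563, 0.374]
eef_rot: [0.193, 1.57, 0.229]
wrist_force: [-0.3, 1.8, 4.1]
finger_gap: 0.198
```

```bash
python3 st.py
```

```text
29.4167 tcp [ 0.5718 -0.0563  0.374 ] yaw 92.04 down [ 0.001  0.    -1.   ] F [-0.34  1.8   4.14] T [ 0.57 -0.59  0.17] gap 18.1
```

Request:
step_arm:
  commands:
    - [0,0,0.07,0,1]
    - [0,0,0,0,1]
    - [0,0,0,0,1]
    - [0,0,0,0,1]
    - [0,0,0,0,1]
    - [0,0,0,0,1]
    - [0,0,0,0,1]
    - [0,0,0,0,1]

```text
time: 30.08
tool_pos: [0.5717, -0.0563, 0.3744]
eef_rot: [1.669, 1.571, 1.705]
wrist_force: [2.4, 2.3, 2.7]
finger_gap: 0.188
```

```bash
python3 st.py; python3 red.py|tail -1;python3 look.py d62 2>/dev/null
```

```text
30.0833 tcp [ 0.5717 -0.0563  0.3744] yaw 92.04 down [-0.  0. -1.] F [2.41 2.25 2.67] T [ 0.65 -0.63  0.25] gap 17.3
(np.int64(23), np.int64(302), np.int64(318), np.int64(188), np.int64(206), array([31., 44., 72.]), np.float64(306.2608695652174), np.float64(195.43478260869566))
```

View pics/d62.png

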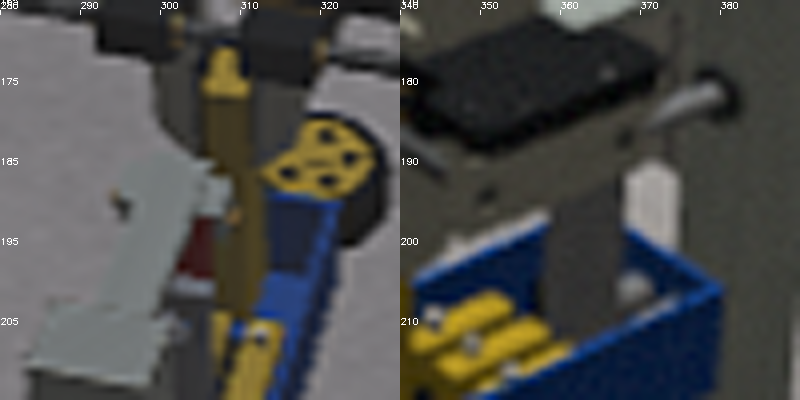

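Request:
step_arm:
  commands:
    - [0.05,0.1,0.02,0,1]
    - [0,0,0,0,1]
    - [0,0,0,0,1]
    - [0,0,0,0,1]
    - [0,0,0,0,1]
    - [0,0,0,0,1]
    - [0,0,0,0,1]
    - [0,0,0,0,1]

```text
time: 31.2
tool_pos: [0.5719, -0.0555, 0.3744]
eef_rot: [-3.056, 1.57, -3.02]
wrist_force: [-0.8, 0.4, -1.1]
finger_gap: 0.188
```

```bash
python3 st.py
```

```text
31.2 tcp [ 0.5719 -0.0555  0.3744] yaw 92.02 down [-0.001 -0.    -1.   ] F [-0.76  0.44 -1.08] T [0.14 0.18 0.04] gap 17.3
```

Request:
step_arm:
  commands:
    - [0,0,-0.05,0,1]
    - [0,0,0,0,1]
    - [0,0,0,0,1]
    - [0,0,0,0,1]
    - [0,0,0,0,1]
    - [0,0,0,0,1]
    - [0,0,0,0,1]
    - [0,0,0,0,1]

```text
time: 31.87
tool_pos: [0.5722, -0.0553, 0.3741]
eef_rot: [2.893, 1.571, 2.929]
wrist_force: [-1.0, 0.4, 0.0]
finger_gap: 0.193
```

Request:
step_arm:
  commands:
    - [0,0,-0.05,0,1]
    - [0,0,0,0,1]
    - [0,0,0,0,1]
    - [0,0,0,0,1]
    - [0,0,0,0,1]
    - [0,0,0,0,1]
    - [0,0,0,0,1]
    - [0,0,0,0,1]

```text
time: 32.53
tool_pos: [0.5723, -0.0553, 0.3737]
eef_rot: [0.337, 1.571, 0.372]
wrist_force: [-0.8, 1.7, 1.4]
finger_gap: 0.193
```

```bash
python3 st.py
```

```text
32.5333 tcp [ 0.5723 -0.0553  0.3737] yaw 92.04 down [ 0.  0. -1.] F [-0.84  1.65  1.37] T [ 0.33 -0.03  0.15] gap 17.7
```

Request:
step_arm:
  commands:
    - [0,0,0,0,2]
    - [0,0,0,0,2.2]
    - [0,0,0,0,2.5]
    - [0,0,0,0,3]
    - [0,0,0,0,3.5]
    - [0,0,0,0,4]
    - [0,0,0,0,4.5]
    - [0,0,0,0,5]

```text
time: 33.2
tool_pos: [0.5722, -0.0554, 0.3736]
eef_rot: [1.783, 1.571, 1.818]
wrist_force: [0.4, 0.3, -0.5]
finger_gap: 0.512
```

Request:
step_arm:
  commands:
    - [0,0,0,0,6]
    - [0,0,0,0,6]
    - [0,0,0,0,6]
    - [0,0,0,0,6]
    - [0,0,0,0,6]
    - [0,0,0,0,6]
    - [0,0,0,0,6]
    - [0,0,0,0,6]

```text
time: 33.87
tool_pos: [0.5722, -0.0554, 0.3736]
eef_rot: [0.364, 1.571, 0.399]
wrist_force: [-0.3, -0.5, -0.0]
finger_gap: 0.651
```

```bash
python3 st.py; python3 look.py d63 2>/dev/null
```

```text
33.8667 tcp [ 0.5722 -0.0554  0.3736] yaw 92.04 down [ 0.  0. -1.] F [-0.27 -0.54 -0.01] T [ 0.05 -0.03 -0.04] gap 59.7
```

View pics/d63.png

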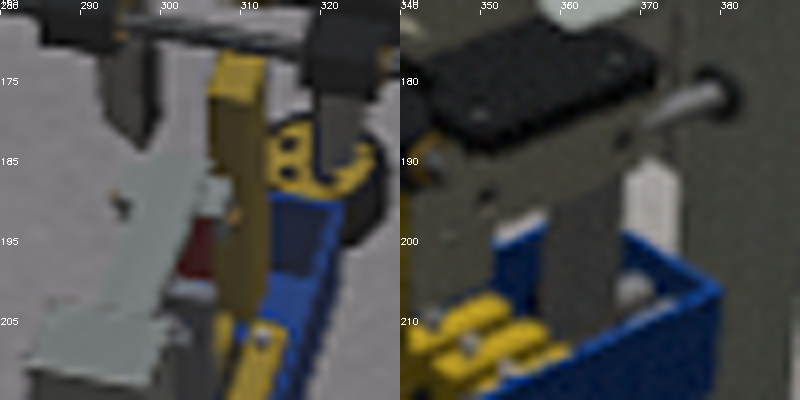

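Request:
step_arm:
  commands:
    - [0,0,0.5,0,6]
    - [0,0,1,0,6]
    - [0,0,1.5,0,6]
    - [0,0,1.5,0,6]
    - [0,0,1.5,0,6]
    - [0,0,1.5,0,6]
    - [0,0,1.5,0,6]
    - [0,0,1.5,0,6]

```text
time: 34.83
tool_pos: [0.572, -0.0554, 0.4805]
eef_rot: [-0.012, 1.57, 0.023]
wrist_force: [-0.1, -0.6, 0.0]
finger_gap: 0.654
```

Request:
step_arm:
  commands:
    - [-1,0,1,0,6]
    - [-2,0,0,0,6]
    - [-2,0,0,0,6]
    - [-2,0,0,0,6]
    - [-2,0,0,0,6]
    - [-1,0,0,0,6]
    - [0,0,0,0,6]
    - [0,0,0,0,6]

```text
time: 35.5
tool_pos: [0.472, -0.0554, 0.4893]
eef_rot: [0.133, 1.569, 0.169]
wrist_force: [0.8, 0.1, 0.6]
finger_gap: 0.652
```

```bash
python3 st.py; python3 look.py d64 2>/dev/null; python3 - <<'E'
from edge import *
b=avg("side",3);crop(b,350,210,90,100,5,"d65");a=avg("scene",1);print(cv2.imwrite("pics/s_end.png",a["frame"].astype("uint8")))
E
```

```text
35.5 tcp [ 0.472  -0.0554  0.4893] yaw 92.04 down [ 0.001  0.    -1.   ] F [0.77 0.12 0.65] T [ 0.03 -0.04 -0.03] gap 59.9
True[ WARN:0@2.428] global loadsave.cpp:1063 imwrite_ Unsupported depth image for selected encoder is fallbacked to CV_8U.
```

View pics/d64.png

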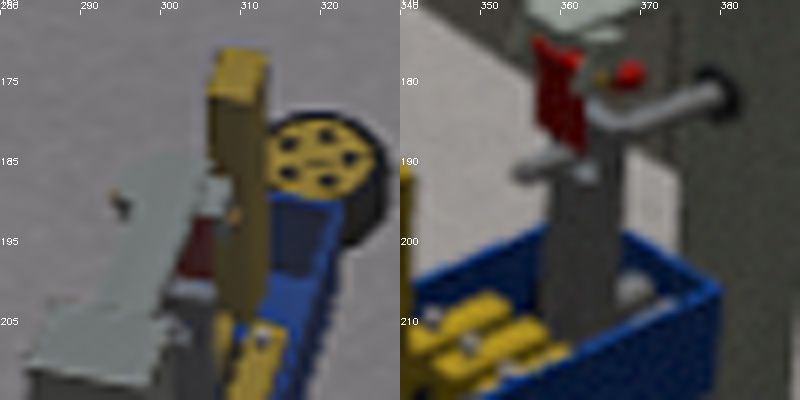

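View pics/d65.png

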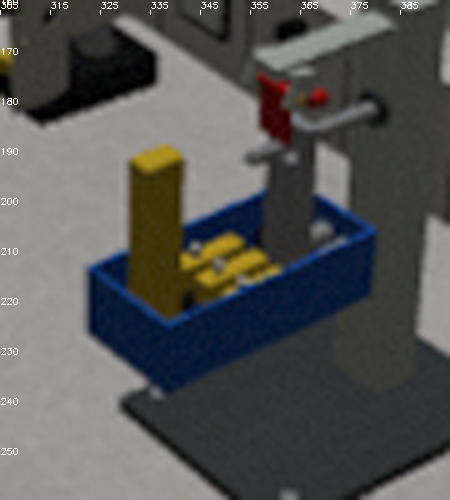

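View pics/s_end.png

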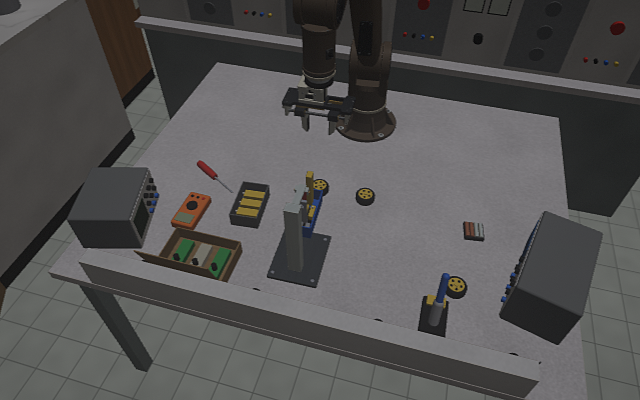

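The bin hangs level on the peg through its eye. The flap hangs in front of the hanger, the arm is clear and the bystanders have not moved.

```bash
python3 -c "
from workcell import ticket
print(ticket.job_done())"
```

```text
the job is handed in; nothing more can be done
None
```

The bin hangs by its eye on the peg, past the flap, and I handed the job in at about 36 s of the 64 s. No verdict was reported.

- **Going on:** I gripped the yellow post at 50 N and pushed the eye along the peg until the red flap lifted and dropped back behind the hanger. The pictures showed it lifting, then hanging as at the start.
- **Tug:** I drew the bin back in 0.5 mm steps until the flap's stop held, then kept the pull for about 1.3 s. The wrist read 7.4 to 7.8 N along the pull, plus about 2 to 4 N downward beyond the bin's weight. The combined force is about 8 to 9 N, under the 12 N limit. These are wrist readings at the end of each move; the contact force itself was not measured.
- **Setting down:** The eye first touched the peg slightly off-centre sideways, with about 6 N on it. I shifted 1 mm and lowered again before letting go.
- **Last check:** The pictures show the bin hanging level, the flap down in front of the hanger and the gripper well clear. The other things look to be where they were.
- **Disagreement:** The camera fits of the bin and stand differed by about 1 mm sideways and 3 mm in height, depending on whether I corrected the camera calibration. I therefore used the arm's own position for height and the wrist force for contact.

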